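# Load a blank into the screen-printing unit

### The arm

A 7-joint arm with a two-finger parallel gripper is mounted at the origin on the work surface. World frame = base frame: x ahead of the robot, y to its left, z up, the work surface at z = 0. Lengths are in m, angles in rad, forces in N, time in s.
With the tool pointing down it reaches from about 0.35 to 0.9 m from the base axis. Payload 8.1 kg.
Tool frame: the origin (TCP) lies midway between the tips of the shut fingers; the grasp point (between the pads) lies arm.grip_point_offset behind it (arm.grip_point_offset is the distance from the TCP to the grasp point, in m); y points along the fingers, z is the direction in which the jaws open and shut, and the axes are right-handed (so a half turn about y gives the same grasp; the last joint's range is limited). The gripper opens to 92 mm and grips with 3 to 60 N. Pads are 19 mm wide; open, the fingers measure 130 mm over their backs; the gripper's body (75 mm by 190 mm) begins 47 mm behind the grasp point.
Start: joints at [1.232, 0.434, 0.025, 1.573, -0.012, 1.134, -0.075], TCP at [0.146, -0.608, 0.227] pointing down, gripper open.
Joint ranges: [-2.62, 2.62], [-0.44, 2.09], [-1.27, 1.32], [0.08, 2.57], [-1.32, 4.46], [0.12, 2], [-2.74, 2.74]. Speed limits (rad/s): [2.22, 2.22, 3.01, 3.01, 3.14, 3.14, 3.14].

### API

Orientations are given as a rotation vector (axis times angle).
In Python, from cell import arm, get_image, camera_info gives the robot as it stands.
- The arm moves only by the tool carry_out, never from a script. Its argument "steps" is one flat list of numbers, 5 for each row, row after row: the opening, from 0 (shut) to 1 (fully open), then the shift along the world's x, y, z in units of 0.1 m (1.0 is 0.1 m), then the turn about the world's z in units of 45 degrees (1.0 is 45 degrees). In form: [hand, dx, dy, dz, spin, hand, dx, dy, dz, spin, ...]. A call has 1 to 12 rows; each row is the pose to reach, as a shift and turn from the pose commanded when the call began; what a row does not reach only later rows make up. A row lasts 1/10 s, in which the tool goes at most 50 mm and 8.59 degrees, less where a joint would pass 70% of its speed; a pose out of reach is approached as far as the arm can. A call with a number of a shift or a turn outside -1 to 1 is refused whole. A call with a gripper value outside its range is refused whole. The fingers move at their own pace and stop on an object; "grip_force" is the grip in N (left out, the last holds). Time passes only in rows, so rows that repeat a pose let the fingers close. It gives the time, the measured TCP pose, the force and the opening at its end, in the units of the state.
- arm.observe(): the state, without advancing time (a new reading comes with each control period).
- get_image(name): name is "scene" or "top"; returns (picture, depth): 384x512x3 uint8, red, green, blue; 384x512 float32, m along the optical axis (not along the pixel's ray), 0 where there is no reading.
- camera_info(name): a dict with "fovy" (degrees; the focal length in pixels is half the picture's height over the tangent of half this angle, whatever the lens; pixels are square), "cx", "cy" (the principal point, pixels), "R" (3x3) and "t" (3): a world point X has camera coordinates R X + t. Camera axes: x right, y down, z forward; pixel columns grow to the right and rows downward; lengths in m; the calibration is good to about 2 mm. A picture is of the moment at which its call begins. camera_info takes no time and is no camera call.
- arm.sign_off(): hands the job in, once; it reports no verdict.
The state is a dict: "clock": time; "joints": joint angles; "dq": joint speeds; "joint_efforts": joint torques, N m; "position": TCP position; "ee_rot": TCP orientation; "force": force on the tool from outside, world axes, zero at the start; "ft_torque": the same for the moment, N m; "width": opening from 0.0 (shut) to 1.0 (fully open).
Only numpy, scipy, OpenCV 4.12 (cv2) and the standard library are available. Lean on these libraries where they do the work, as an engineer would, in place of code of your own. Each camera call takes 0.05 s, during which the arm holds its last target. There are 200 camera calls.

### The job

Set the printing unit up for the next print: press the counterweight down until the screen stands fully open, then lay the plywood blank flat on the white bed, snug against all three red lay stops. Let go of it and gently push the screen's front rail down until the screen is fully closed over the blank; keep off the mesh and leave the other things on the table where they are.

Things in the scene. Friction and masses are not known exactly. Their poses are not given: they have to be found in the camera images.
- screen (a joint): Screen hinge angle: 0 closed (level over the bed), 1.40 rad fully open (nearly upright, at a rubber-cushioned stop). Pressing the counterweight down opens it (about 12 N at first); pushing the front rail over and down closes it (about 5 N). The hinge is stiff and counterbalanced: the screen stays wherever it is left.
- hinge (a point): Middle of the screen's hinge axis, 90 mm above the table. x runs along the hinge, y points level from the hinge over the print bed, z up. These axes belong to the fixed press and do not swing; register's are the same. At the hinge bar two grey clamps stand at x = -65 and +65 mm.
- counterweight (a point): Dark steel cylinder with red band, 36 mm diameter, 62 mm long, parallel to the hinge, across the end of a 12 mm rod that slopes up and back from the hinge. Origin: its centre. At joint value q it is at y = 140 cos(2.182+q), z = 140 sin(2.182+q) mm from hinge (its axes): closed y -80, z +115; open y -127, z -59, with only the table beneath.
- front_rail (a point): Middle of the upper face of the screen frame's front rail, 237.5 mm from the hinge axis along the frame and 6 mm above the axis when closed. Swings with the screen: y along the frame away from the hinge, z out of the upper face (when open this looks to the counterweight's side). The rail is 25 mm wide, 20 mm thick; its outer edge lies 12.5 mm beyond.
- frame_mid (a point): Aluminium frame of the screen, 190 mm along the hinge by 230 mm (20 to 250 mm from the hinge axis), rails 25 mm wide, 20 mm thick; two clamp screws stand 25 mm above its rear rail. This point: middle of the frame opening, at the frame's upper face level, 135 mm from the hinge axis; swings with the screen.
- mesh (a point): Tight steel mesh, 140 x 180 mm, yellowish with a leaf-and-lemon stencil, filling the frame at its underside; must not be pushed. Origin at its centre, 135 mm from the hinge axis. Closed, it hangs 4 mm above a blank on the bed.
- register (a point): Point on the white bed's surface (60 mm above the table) under the centre of a blank that is snug against the three red lay stops; 145 mm from the hinge axis along y. x along the hinge, y away from it; the blank's long side goes along y. Bed: 250 mm in x, reaching 140 mm beyond this point in y.
- side_stops (a point): Midpoint between the two red side stops, on the bed, at their faces towards the blank: 28 mm to +x of register. The stops are 12 mm square, 6 mm high, centred 45 mm to either side of this point along y; the blank's long edge goes against both.
- end_stop (a point): Foot of the face of the red end stop, on the bed: 65 mm to +y of register. The stop is 12 mm square, 6 mm high; the blank's short end goes against it. Two black rubber rests, 14 mm across and 15 mm high, stand on the bed 82 mm to either side of it in x and 28 mm beyond it in y.
- blank_center (a point): Centre of the light plywood blank, 130 x 56 x 12 mm, about 60 g; long side along its x axis, 56 mm along y, z up; starts flat on the table, to the left or right of the press. Either end may lead.
- jar: closed glass paint jar with a blue cap, 68 mm across, 105 mm tall; bystander, stands to the left or right of the press (the blank lies on the other side); origin under its centre
- mug: white mug, 82 mm across, 92 mm tall; bystander behind; origin under its centre
- paper_plate: white paper plate, 170 mm across, 22 mm tall; bystander behind; origin under its centre
- squeegee: printing squeegee lying flat, wooden handle and black rubber blade, about 90 x 170 x 24 mm; bystander behind the press; origin under its centre
- cup: white paper cup, 76 mm across, 110 mm tall; bystander behind; origin under its centre
- yellow_pot: yellow paint pot, 62 mm across, 62 mm tall; bystander at the near left; origin under its centre
- red_pot: red paint pot with white cap, 62 mm across, 62 mm tall; bystander at the near right; origin under its centre
- blank: the same blank; origin under its centre
Things that resemble listed ones, but are neither listed nor needed, are in the scene too. Leave any black, blue or pink look-alike of the blank alone.

How it is judged:
By the outcome, as a careful person would: the job done as asked, in the order asked, and still so for the second after the job is handed in, with the robot touching nothing.
It also fails if it takes over 72 s, if anything falls off the work surface, if the arm or the gripper's body presses on something with over 40 N, if the wrist force passes 120 N, or if a joint passes its speed limit or range.

## Working session

There is one attempt and no reset: what is moved stays moved. The work goes in short steps, Python scripts to look and compute and a tool call to move; the robot and the scene stay as the last step left them, time stands still between calls to the robot, and variables do not carry over. Pictures are saved under pics/ and viewed, about 8 in all and at most 12, crops included, and the job is handed in when it is done.

Besides the shell and the picture viewer there is one more tool, called after "Call:" by a JSON object that holds its "fn" and its "kwargs", one argument or row to a line. carry_out: Moves the arm, as the interface text tells. Shifts and turns lie within -1 to 1; 1 stands for 0.1 m of shift or 45 degrees of turn. Its arguments: {"type":"object","properties":{"steps":{"type":"array","items":{"type":"number"}},"grip_force":{"type":"number"}},"required":["steps"]}

```bash
mkdir -p pics; ls; cat > h.py <<'E'
import numpy as np, cv2
from cell import arm, get_image, camera_info
def snap(n,f=None):
    p,d=get_image(n); np.savez('/tmp/'+n+'.npz',p=p,d=d)
    if f: cv2.imwrite('pics/'+f,p[:,:,::-1])
    return p,d
def cloud(n,d):
    c=camera_info(n); h,w=d.shape; f=h/2/np.tan(np.radians(c['fovy'])/2)
    u,v=np.meshgrid(np.arange(w),np.arange(h))
    X=np.stack([(u-c['cx'])/f*d,(v-c['cy'])/f*d,d],-1)
    return (X-np.array(c['t']))@np.array(c['R'])
def proj(n,P):
    c=camera_info(n); f=192/np.tan(np.radians(c['fovy'])/2)
    q=np.array(c['R'])@np.array(P)+np.array(c['t']); return q[0]/q[2]*f+c['cx'],q[1]/q[2]*f+c['cy']
E
python3 - <<'E'
from h import *
a,_=snap('scene'); b,_=snap('top')
cv2.imwrite('pics/a.png',a[:,:,::-1]);cv2.imwrite('pics/b.png',b[:,:,::-1])
print(arm.observe(),arm.grip_point_offset)
for n in('scene','top'):print(camera_info(n))
E
```

```text
pics
{'clock': 0.1, 'joints': array([ 1.23241866,  0.43513255,  0.02494572,  1.57395404, -0.01159284,
        1.13398708, -0.07511063]), 'dq': array([-0.00090206, -0.00096639,  0.00122102, -0.00222438, -0.00073867,
        0.00122056, -0.00031888]), 'joint_efforts': array([ 3.34514574e-03, -6.69116735e+01,  9.87960510e-01, -3.15142536e+01,
       -6.05047890e-02,  3.72662453e-02,  7.48748766e-05]), 'position': array([ 0.14586439, -0.60730163,  0.22605615]), 'ee_rot': array([-0.24853855,  2.09787914, -2.09511739]), 'force': array([-0.23795952, -0.39774645, -0.06501657]), 'ft_torque': array([-0.03709172, -0.01256836,  0.02674392]), 'width': 0.9982523997112653} 0.0188
{'fovy': 56.146751304416725, 'cx': 258.9325588571099, 'cy': 187.96925058980503, 'R': array([[-0.48232234,  0.87596392,  0.00723697],
       [ 0.55445823,  0.31167033, -0.77164608],
       [-0.67818968, -0.36816955, -0.63601096]]), 't': array([ 0.25938594, -0.17463278,  1.58958384])}
{'fovy': 55.74442890779251, 'cx': 255.52109688035324, 'cy': 197.80699179349642, 'R': array([[ 0.02147952, -0.99974382,  0.00713583],
       [-0.9977198 , -0.02189172, -0.06384315],
       [ 0.06398301, -0.00574824, -0.99793443]]), 't': array([-0.01199176,  0.53392201,  1.43687909])}
```

View pics/a.png

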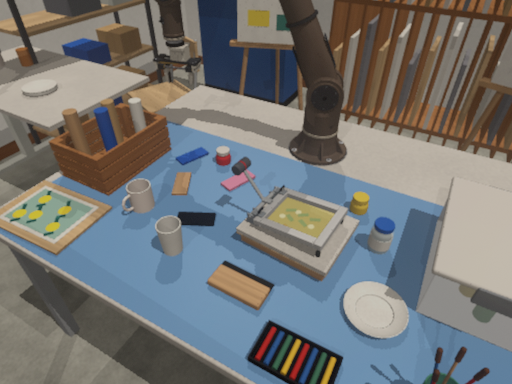

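View pics/b.png

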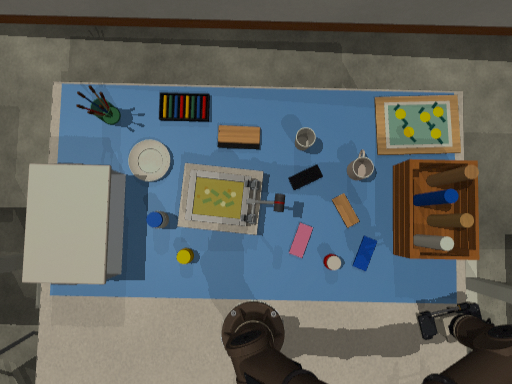

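The top view shows the press at (222,198) px with the screen closed. The hinge bar is at (253,200) and the counterweight at (279,202). The plywood blank is at (346,210), and the jar is left of the press at (156,220).

```bash
cat > m.py <<'E'
from h import *
def rect(pts):
    c,s,a=cv2.minAreaRect((pts*1000).astype(np.float32)); return np.round(c,1),np.round(s,1),round(a,2)
for n in('top','scene'):
    z=np.load('/tmp/%s.npz'%n); p,d=z['p'],z['d']; P=cloud(n,d); hsv=cv2.cvtColor(p,cv2.COLOR_RGB2HSV)
    x,y,h=P[...,0],P[...,1],P[...,2]
    def big(m):
        k,l,st,_=cv2.connectedComponentsWithStats(m.astype(np.uint8)); i=1+np.argmax(st[1:,4]); return l==i
    wood=(hsv[...,0]<22)&(hsv[...,1]>60)&(hsv[...,2]>90)
    u,v=proj(n,[0.43,-0.24,0.012]) if n=='top' else (181,183)
    if n=='top':u,v=346,210
    win=np.zeros(h.shape,bool); win[v-25:v+25,u-25:u+25]=1
    m=big(win&wood&(h<.03)&(h>0)); print(n,'blank',rect(P[m][:,:2]),m.sum(),P[m].mean(0).round(4),np.median(h[m]).round(4))
    reg=(d>0)&(x>.3)&(x<.8)&(y>-.1)&(y<.5)
    m=big(reg&(abs(h-.096)<.006)); print('frame',rect(P[m][:,:2]),m.sum(),np.median(h[m]))
    m=big(reg&(h>.045)&(h<.11)); print('press',rect(P[m][:,:2]),m.sum())
    m=big((d>0)&(x>.3)&(x<.8)&(y>-.25)&(y<.1)&(h>.185)&(h<.26)); print('cw',rect(P[m][:,:2]),m.sum(),h[m].max(),P[m].mean(0))
E
python3 m.py
python3 -c "
import cv2;a=cv2.imread('pics/b.png')[150:270,140:380];cv2.imwrite('pics/c.png',cv2.resize(a,None,fx=3.3,fy=3.3,interpolation=2))"
```

```text
top blank (array([ 493., -363.]), array([130.7,  56.7]), 29.17) 442 [ 0.4934 -0.3619  0.012 ] 0.0119
frame (array([531.6, 181.5]), array([102.2, 140.4]), 85.24) 721 0.09434619173495375
press (array([528. , 137.8]), array([310.8, 250.6]), 85.2) 4501
cw (array([508.7, -81.8]), array([35.6, 62. ]), 84.35) 184 0.22105331126047814 [ 0.5087022  -0.08102374  0.21068796]
scene blank (array([ 499. , -360.4]), array([128.2,  53. ]), 29.6) 317 [ 0.5034 -0.3568  0.0133] 0.0138
frame (array([533.6, 112.3]), array([226. , 192.3]), 78.66) 1435 0.09592567991651302
press (array([530.3, 134.8]), array([312.3, 252.6]), 86.08) 5462
cw (array([509.7, -80.9]), array([35.7, 65.9]), 81.01) 227 0.21946947802437186 [ 0.51736457 -0.07884277  0.20669034]
```

View pics/c.png

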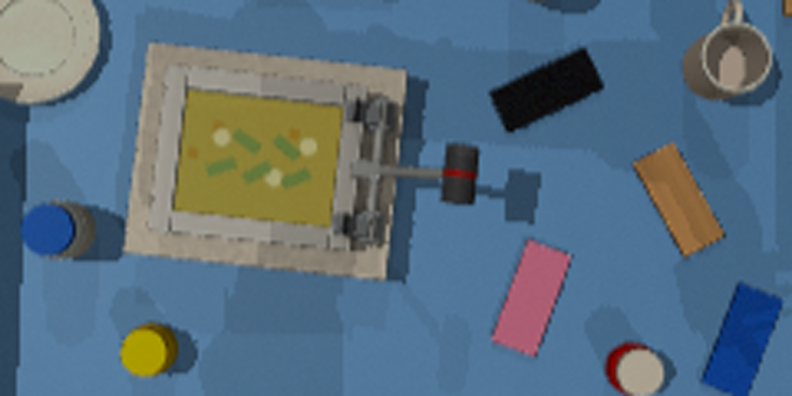

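Press y-axis is at about 85.2° in the world, so register lies at +y and the side stops at world +x. Next I refine the frame edges and read the tool axes.

```bash
python3 - <<'E'
from h import *
from scipy.spatial.transform import Rotation as R
o=arm.observe(); print('tool axes cols',R.from_rotvec(o['ee_rot']).as_matrix().round(3))
a=np.radians(85.2);Y=np.array([np.cos(a),np.sin(a)]);X=np.array([Y[1],-Y[0]])
for n in('top','scene'):
    z=np.load('/tmp/%s.npz'%n); P=cloud(n,z['d']).reshape(-1,3); p=z['p'].reshape(-1,3).astype(int)
    s=P[:,:2]-[0.5155,-0.0018]; yy=s@Y*1000; xx=s@X*1000; h=P[:,2]*1000
    for lab,lo,hi in(('frame z88-104',88,104),('bed z55-66',55,66)):
        m=(h>lo)&(h<hi)&(abs(xx)<150)&(yy>-60)&(yy<320); c=m&(abs(xx)<60); e=m&(yy>60)&(yy<180)
        print(n,lab,'y',np.percentile(yy[c],[0,1,99,100]).round(1),'x',np.percentile(xx[e],[0,1,99,100]).round(1),m.sum())
    m=(h>180)&(h<260)&(abs(xx)<60)&(yy<-40)&(yy>-130);print('cw x',xx[m].min(),xx[m].max(),'y',yy[m].min(),yy[m].max(),h[m].max())
E
```

```text
tool axes cols [[-0.972 -0.     0.234]
 [-0.234  0.001 -0.972]
 [ 0.    -1.    -0.001]]
top frame z88-104 y [ -1.5   4.5 234.  235.1] x [-94.5 -93.2  92.8  95.4] 1741
top bed z55-66 y [-15.  -14.5 293.9 295.2] x [-124.5 -123.7  124.5  125.4] 1576
cw x -31.063086520469167 31.005438077216887 y -98.06336588421298 -59.80074409293877 221.05331126047815
scene frame z88-104 y [ -5.6   2.3 224.5 257.1] x [-95.6 -86.1  96.2  98.5] 1992
scene bed z55-66 y [ -1.5   0.9 291.7 292.4] x [ 64.6  69.7 126.6 127.3] 2254
cw x -32.876820856391824 32.964814971166476 y -99.31924493925746 -61.275100379100124 219.46947802437185
```

```bash
python3 - <<'E'
from h import *
a=np.radians(85.2);Y=np.array([np.cos(a),np.sin(a)]);X=np.array([Y[1],-Y[0]])
for n in('top','scene'):
    z=np.load('/tmp/%s.npz'%n); P=cloud(n,z['d']).reshape(-1,3)
    s=P[:,:2]-[0.5155,-0.0018]; yy=s@Y*1000; xx=s@X*1000; h=P[:,2]*1000
    for y0 in range(10,300,15):
        m=(abs(yy-y0)<7)&(abs(abs(xx)-82)<6)&(h>50)
        if m.any():print(n,y0,np.percentile(h[m],[5,50,95]).round(1))
    m=(h>70)&(h<140)&(abs(xx)<60)&(yy>200)&(yy<300);print('outer',yy[m].max(),np.sort(yy[m])[-8:].round(1))
E
```

```text
top 10 [ 60.3  93.7 100.5]
top 25 [54.9 65.4 99.5]
top 40 [ 95.   99.9 104.7]
top 55 [ 95.   98.  102.4]
top 70 [ 97.6 101.2 104.1]
top 85 [ 98.3 102.3 107.6]
top 100 [ 99.3 102.8 106.9]
top 115 [101.4 105.4 108.6]
top 130 [101.9 106.7 110.1]
top 145 [102.5 107.  111.1]
top 160 [105.8 108.1 111.3]
top 175 [107.  110.5 115.2]
top 190 [107.  109.9 114.6]
top 205 [105.7 111.4 117.1]
top 220 [107.3 114.  117.8]
top 235 [110.3 114.8 118.2]
top 250 [113.7 117.6 123. ]
top 265 [56.5 57.7 61.2]
top 280 [55.1 59.  62.8]
top 295 [53.  58.8 61.7]
outer 259.3712193484361 [257.2 257.3 257.4 257.6 257.6 258.5 258.6 259.4]
scene 10 [ 60.4  83.6 100.8]
scene 25 [ 60.9  91.7 102.4]
scene 40 [ 59.9  99.8 113.6]
scene 55 [ 59.5 100.7 102.9]
scene 70 [ 60.7 101.4 105.3]
scene 85 [ 59.4 103.3 106.3]
scene 100 [ 59.4 104.6 107.3]
scene 115 [ 60.6 105.9 109.1]
scene 130 [ 59.8 107.1 110.4]
scene 145 [ 61.1 109.1 112.2]
scene 160 [ 59.8 110.5 113. ]
scene 175 [ 58.7 111.4 114.8]
scene 190 [ 61.1 112.6 116. ]
scene 205 [ 60.  113.3 115.8]
scene 220 [ 59.2 115.8 118.3]
scene 235 [ 61.4 115.4 119.5]
scene 250 [ 60.   99.5 119.2]
scene 265 [58.9 61.5 63.8]
scene 280 [58.4 61.7 62.4]
scene 295 [56.2 60.3 61.7]
outer 257.4864959410048 [256.6 256.8 256.9 256.9 257.  257.1 257.2 257.5]
```

Screen starts at q ≈ 0.09. Hinge ≈ (0.516, 0.007), and the counterweight top is at (0.509, −0.083, 0.215). Going above it with shut fingers and the jaw axis along the hinge.

Call:
{"fn": "carry_out", "kwargs": {
  "steps": [0,0.7,1,0.25,0.32,0,0.7,1,0.25,0.32,0,0.7,1,0.25,0.32,0,0.7,1,0.25,0.32],
  "grip_force": 20
}}

```text
clock: 0.5
position: [0.2193, -0.5047, 0.2525]
ee_rot: [-0.487, 1.945, -1.945]
force: [0.8, -0.1, -0.3]
width: 0.7
```

Call:
{"fn": "carry_out", "kwargs": {
  "steps": [0,0.7,1,0,0.32,0,0.7,1,0,0.32,0,0.7,1,0,0.32,0,0.7,1,0,0.32]
}}

```text
clock: 0.9
position: [0.2879, -0.4053, 0.2516]
ee_rot: [-0.696, 1.788, -1.787]
force: [-0.0, 0.1, 0.2]
width: 0.357
```

Call:
{"fn": "carry_out", "kwargs": {
  "steps": [0,0.7,1,0,0.32,0,0.7,1,0,0.32,0,0.7,1,0,0.32,0,0.7,1,0,0.32]
}}

```text
clock: 1.3
position: [0.3575, -0.3061, 0.2517]
ee_rot: [-0.877, 1.621, -1.62]
force: [0.6, -0.7, -0.3]
width: 0.018
```

Call:
{"fn": "carry_out", "kwargs": {
  "steps": [0,0.7,1,0,0.32,0,0.7,1,0,0.32,0,0.7,1,0,0.32,0,0.7,1,0,0.32]
}}

```text
clock: 1.7
position: [0.4273, -0.2068, 0.2516]
ee_rot: [-1.035, 1.446, -1.446]
force: [0.0, -0.9, -0.6]
width: 0.004
```

Call:
{"fn": "carry_out", "kwargs": {
  "steps": [0,0.8,1,0,0.32,0,0.8,1,0,0.32,0,0.8,1,0,0.32,0,0.8,1,0,0.32,0,0.8,1,0,0.32]
}}

```text
clock: 2.2
position: [0.5055, -0.1103, 0.2511]
ee_rot: [-1.171, 1.269, -1.269]
force: [-0.2, -0.1, -0.2]
width: 0.007
```

```bash
python3 - <<'E'
from h import *
from scipy.spatial.transform import Rotation as R
o=arm.observe(); M=R.from_rotvec(o['ee_rot']).as_matrix();print(o['clock'],o['position'],o['force'],np.degrees(np.arctan2(M[1,2],M[0,2])),o['width'],o['joints'].round(2))
a=np.radians(85.2);Y=np.array([np.cos(a),np.sin(a)]);H=np.array([.5162,.0070])
for q in(.09,.3,.5,.7,.9,1.1,1.25,1.4):
    y,z=.14*np.cos(2.182+q),.14*np.sin(2.182+q); print(q,(H+y*Y).round(4),round(.108+z,4))
E
```

```text
2.2 [ 0.50553482 -0.11030689  0.25106072] [-0.17599979 -0.12495997 -0.15325394] -4.6444136081275 0.007085635839538983 [ 0.51  0.29 -0.51  1.76  0.15  1.13 -0.12]
0.09 [ 0.5086 -0.083 ] 0.215
0.3 [ 0.5069 -0.1032] 0.1938
0.5 [ 0.5057 -0.118 ] 0.1701
0.7 [ 0.5049 -0.1278] 0.1439
0.9 [ 0.5045 -0.1323] 0.1163
1.1 [ 0.5046 -0.1311] 0.0884
1.25 [ 0.505  -0.1267] 0.0679
1.4 [ 0.5056 -0.1192] 0.0483
```

Call:
{"fn": "carry_out", "kwargs": {
  "steps": [0,0.02,0.25,-0.1,0,0,0.02,0.25,-0.28,0,0,0.02,0.25,-0.38,0,0,0.02,0.2,-0.44,0,0,0.01,0.14,-0.5,0,0,0.01,0.09,-0.56,0,0,0.01,0.05,-0.62,0,0,0,0.01,-0.68,0,0,0,-0.03,-0.74,0,0,0,-0.07,-0.8,0,0,0,-0.1,-0.86,0,0,0,-0.14,-0.95,0]
}}

```text
clock: 3.4
position: [0.5058, -0.1269, 0.1575]
ee_rot: [-1.17, 1.268, -1.275]
force: [0.4, -4.8, 5.6]
width: 0.004
```

```bash
python3 - <<'E'
from h import *
snap('scene','d.png'); o=arm.observe();print(o['position'],o['force'])
E
```

```text
[ 0.50478268 -0.12714496  0.15570367] [-1.04683644 -2.05841093 -0.82155568]
```

View pics/d.png

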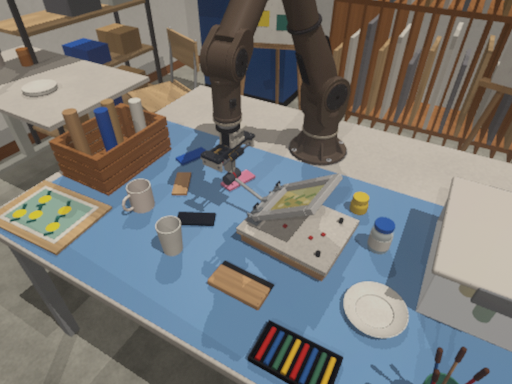

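The screen is about 0.6 rad up, with the fingertips on the counterweight at (233,178) and the red stops at (285–322, 225–240) showing. Continuing along the arc.

Call:
{"fn": "carry_out", "kwargs": {
  "steps": [0,-0.01,-0.03,-0.08,0,0,-0.01,-0.05,-0.16,0,0,-0.01,-0.07,-0.25,0,0,-0.02,-0.09,-0.34,0,0,-0.02,-0.1,-0.43,0,0,-0.02,-0.1,-0.52,0,0,-0.02,-0.1,-0.61,0,0,-0.02,-0.09,-0.7,0,0,-0.01,-0.07,-0.79,0,0,-0.01,-0.05,-0.88,0,0,0,-0.02,-0.96,0]
}}

```text
clock: 4.55
position: [0.5057, -0.1233, 0.0598]
ee_rot: [-1.172, 1.267, -1.266]
force: [-0.1, -0.8, 2.0]
width: 0.004
```

Call:
{"fn": "carry_out", "kwargs": {
  "steps": [0,0,0.01,-0.04,0,0,0,0.03,-0.08,0,0,0,0.05,-0.12,0,0,0,0.05,-0.15,0,0,0,0.05,-0.17,0]
}}

```text
clock: 5.05
position: [0.5065, -0.1186, 0.0473]
ee_rot: [-1.172, 1.265, -1.269]
force: [-22.7, 1.9, 78.4]
width: 0.004
```

At the stop (force rose). Backing off upward.

Call:
{"fn": "carry_out", "kwargs": {
  "steps": [0,0,0,0.06,0,0,0,0,0.3,0,0,0,-0.2,0.7,0,0,0,-0.4,1,0,0.9,0,-0.8,1,0,0.9,0,-1,1,0,0.9,0,-1,1,0]
}}

```text
clock: 5.75
position: [0.5055, -0.2226, 0.1437]
ee_rot: [-1.169, 1.27, -1.272]
force: [0.3, 0.3, -0.7]
width: 0.214
```

Call:
{"fn": "carry_out", "kwargs": {
  "steps": [0.9,0,-0.7,0,-0.6,0.9,0,-0.7,0,-1,0.9,0,-0.7,0,-1,0.9,0,-0.7,0,-1,0.9,0,-0.7,0,-1,0.9,0,-0.7,0,-1]
}}

```text
clock: 6.35
position: [0.5063, -0.2872, 0.1435]
ee_rot: [-0.665, 1.814, -1.813]
force: [0.5, 0.1, -0.8]
width: 0.737
```

```bash
cat > st.py <<'E'
from h import *
# hsv red stops on the bed, screen plane angle
a=np.radians(85.2);Y=np.array([np.cos(a),np.sin(a)]);X=np.array([Y[1],-Y[0]]);H=np.array([.5162,.0070])
for n in('top','scene'):
    p,d=snap(n); P=cloud(n,d); hsv=cv2.cvtColor(p,cv2.COLOR_RGB2HSV); s=P[...,:2]-H; yy=s@Y*1000;xx=s@X*1000;h=P[...,2]*1000
    m=((hsv[...,0]<8)|(hsv[...,0]>172))&(hsv[...,1]>110)&(h>50)&(h<80)&(abs(xx)<125)&(yy>0)&(yy<290)
    k,l,st,_=cv2.connectedComponentsWithStats(m.astype(np.uint8))
    for i in range(1,k):
        g=l==i
        if g.sum()>3: print(n,'stop',g.sum(),'x',xx[g].min().round(1),xx[g].max().round(1),'y',yy[g].min().round(1),yy[g].max().round(1),'z',np.median(h[g]).round(1))
    m=(h>150)&(h<345)&(yy>-30)&(yy<90)&(abs(xx)<100); 
    if m.sum()>20: print('screen tilt',np.arctan(1/np.polyfit(h[m],yy[m],1)[0]) , 'hmax',h[m].max(), yy[m&(h>300)].min() if (m&(h>300)).any() else 0)
    m=(d>0)&(abs(xx)<35)&(yy<-95)&(yy>-160)&(h>20)&(h<120); print('cw',xx[m].mean(),yy[m].mean(),np.percentile(h[m],98) if m.any() else 0)
o=arm.observe();print(o['position'],o['force'],o['width'],o['clock'])
E
python3 st.py; python3 - <<'E'
import sys;sys.path.insert(0,'.')
from h import *
z=np.load('/tmp/top.npz')['p'];cv2.imwrite('pics/e.png',cv2.resize(z[150:270,140:380,::-1],None,fx=3.3,fy=3.3,interpolation=2))
E
```

```text
top stop 10 x 28.9 37.4 y 184.7 197.3 z 63.5
top stop 9 x 30.4 38.9 y 95.3 107.4 z 65.3
top stop 9 x -5.7 3.1 y 211.7 221.5 z 66.0
screen tilt 1.4296950065198495 hmax 342.9410893864847 31.070629945261935
cw -0.27780565160998283 -123.73021017120381 53.021085411890304
scene stop 11 x 30.4 41.0 y 94.8 104.0 z 65.9
scene stop 9 x -1.1 7.0 y 211.9 220.3 z 67.3
scene stop 9 x 29.5 40.8 y 186.9 193.9 z 66.5
screen tilt 1.425464174130573 hmax 340.0508441321895 30.7292609775331
cw 8.755864053227274 -121.95763261206594 52.05141888801477
[ 0.50633285 -0.28732104  0.1435627 ] [1.19789288 0.12670625 0.2467174 ] 0.8282724204678067 6.45
```

View pics/e.png

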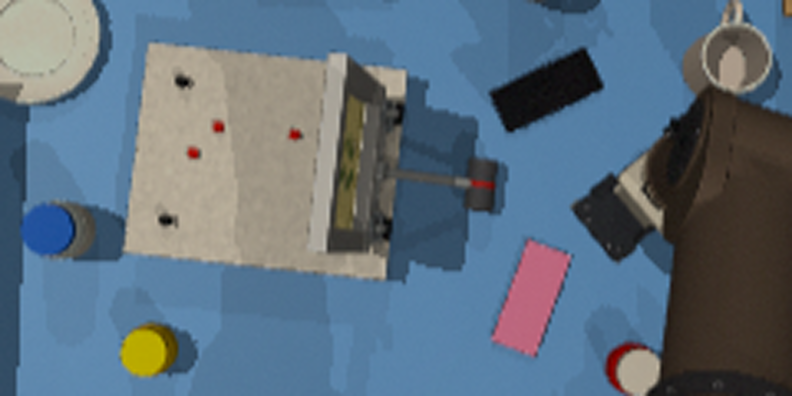

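The screen is open at about 1.4, and the stops sit where the model puts them (within ~1 mm), so register ≈ (0.528, 0.1515). Now grasping the blank across its width.

Call:
{"fn": "carry_out", "kwargs": {
  "steps": [1,-0.12,-0.74,0,-0.25,1,-0.12,-0.74,0,-0.25,1,-0.12,-0.74,0,-0.25,1,-0.12,-0.74,-0.4,-0.25,1,-0.12,-0.74,-0.8,-0.25,1,-0.12,-0.74,-1,-0.25]
}}

```text
clock: 7.05
position: [0.4926, -0.3608, 0.0406]
ee_rot: [-0.51, 1.938, -1.93]
force: [-0.1, 0.3, -1.0]
width: 1.001
```

```bash
python3 - <<'E'
from h import *
from scipy.spatial.transform import Rotation as R
p,d=snap('scene'); u,v=182,183
cv2.imwrite('pics/f.png',cv2.resize(p[130:240,110:290,::-1],None,fx=4,fy=4,interpolation=2))
a=np.radians(85.2);Y=np.array([np.cos(a),np.sin(a)]);X=np.array([Y[1],-Y[0]]);H=np.array([.5162,.0070])
P=cloud('scene',d);s=P[...,:2]-H; yy=s@Y*1000;xx=s@X*1000;h=P[...,2]*1000
m=(d>0)&(abs(xx)>9)&(abs(xx)<29)&(yy<-100)&(yy>-155)&(h>20)&(h<70);print('cw top',np.percentile(h[m],[50,90,98]),yy[m&(h>np.percentile(h[m],85))].mean())
o=arm.observe(); M=R.from_rotvec(o['ee_rot']).as_matrix();print(o['clock'],o['position'],o['force'],np.degrees(np.arctan2(M[1,2],M[0,2])),o['width'])
E
```

```text
cw top [46.39204619 50.97501017 52.31466654] -127.90177859434947
7.1 [ 0.49153752 -0.36005751  0.03832746] [-0.33507956  0.82204361 -1.57839753] -60.58958911781675 1.0041763291376138
```

View pics/f.png

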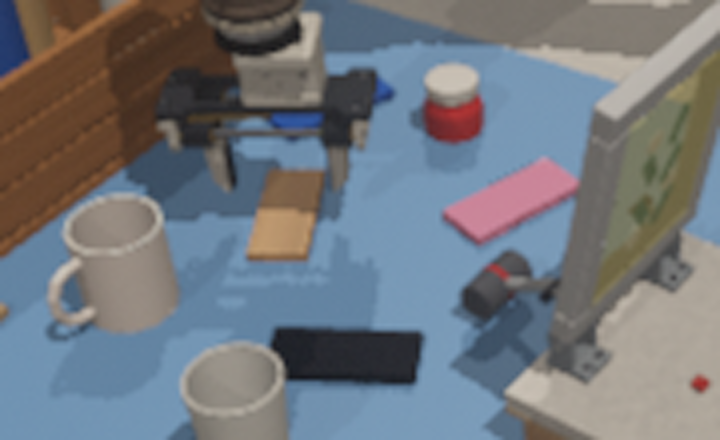

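Straddling the blank well. Descending and closing.

Call:
{"fn": "carry_out", "kwargs": {
  "steps": [1,0,0,-0.15,0,1,0,0,-0.28,0,1,0,0,-0.36,0,1,0,0,-0.38,0,1,0,0,-0.38,0]
}}

```text
clock: 7.6
position: [0.4941, -0.3628, 0.0059]
ee_rot: [-0.505, 1.935, -1.935]
force: [-0.6, -0.5, 0.3]
width: 1.001
```

Call:
{"fn": "carry_out", "kwargs": {
  "steps": [0.4,0,0,0,0,0.4,0,0,0,0,0.4,0,0,0,0,0.4,0,0,0,0,0.4,0,0,0,0,0.4,0,0,0,0,0.4,0,0,0,0,0.4,0,0,0,0],
  "grip_force": 20
}}

```text
clock: 8.4
position: [0.494, -0.3628, 0.0059]
ee_rot: [-0.505, 1.935, -1.935]
force: [-0.2, 0.9, 2.5]
width: 0.606
```

Grip at 55.8 mm, matching the blank. Carrying it over the upright screen (top at 0.34 m).

Call:
{"fn": "carry_out", "kwargs": {
  "steps": [0.4,0,0,0.2,0,0.4,0,0,0.5,0,0.4,0,0,0.8,0,0.4,0,0,1,0]
}}

```text
clock: 8.8
position: [0.4945, -0.363, 0.1076]
ee_rot: [-0.504, 1.933, -1.936]
force: [-0.0, 0.3, -0.9]
width: 0.607
```

Call:
{"fn": "carry_out", "kwargs": {
  "steps": [0.4,0.02,0.23,0.33,0.07,0.4,0.04,0.46,0.66,0.14,0.4,0.06,0.7,1,0.2]
}}

```text
clock: 9.1
position: [0.4995, -0.292, 0.2066]
ee_rot: [-0.639, 1.836, -1.835]
force: [0.9, -0.0, -0.2]
width: 0.608
```

Call:
{"fn": "carry_out", "kwargs": {
  "steps": [0.4,0.02,0.23,0.33,0.07,0.4,0.04,0.46,0.66,0.14,0.4,0.06,0.7,1,0.2]
}}

```text
clock: 9.4
position: [0.5055, -0.2218, 0.3068]
ee_rot: [-0.761, 1.733, -1.733]
force: [0.8, -0.2, -0.4]
width: 0.605
```

Call:
{"fn": "carry_out", "kwargs": {
  "steps": [0.4,0.02,0.23,0.33,0.07,0.4,0.04,0.46,0.66,0.14,0.4,0.06,0.7,1,0.2]
}}

```text
clock: 9.7
position: [0.5115, -0.1519, 0.4069]
ee_rot: [-0.872, 1.627, -1.627]
force: [0.8, 0.4, -0.4]
width: 0.609
```

Call:
{"fn": "carry_out", "kwargs": {
  "steps": [0.4,0.02,0.33,0.05,0.07,0.4,0.04,0.66,0.1,0.14,0.4,0.06,1,0.15,0.2]
}}

```text
clock: 10.0
position: [0.5178, -0.0516, 0.421]
ee_rot: [-0.974, 1.518, -1.519]
force: [0.5, 0.1, -0.7]
width: 0.607
```

Call:
{"fn": "carry_out", "kwargs": {
  "steps": [0.4,0.02,0.33,0,0.07,0.4,0.04,0.66,0,0.14,0.4,0.06,1,0,0.2]
}}

```text
clock: 10.3
position: [0.5238, 0.0484, 0.4206]
ee_rot: [-1.068, 1.407, -1.408]
force: [0.3, -0.5, -0.4]
width: 0.609
```

Call:
{"fn": "carry_out", "kwargs": {
  "steps": [0.4,0.02,0.33,0,0.07,0.4,0.04,0.66,0,0.14,0.4,0.06,1,0,0.2,0.4,0.06,1,0,0.2]
}}

```text
clock: 10.7
position: [0.5287, 0.1526, 0.4203]
ee_rot: [-1.155, 1.291, -1.286]
force: [0.8, -0.2, -0.7]
width: 0.603
```

```bash
cat > bl.py <<'E'
from h import *
import sys
from scipy.spatial.transform import Rotation as R
o=arm.observe(); M=R.from_rotvec(o['ee_rot']).as_matrix();print(o['clock'],o['position'],o['force'],np.degrees(np.arctan2(M[1,2],M[0,2])),o['width'],o['joints'].round(2))
a=np.radians(85.2);Y=np.array([np.cos(a),np.sin(a)]);X=np.array([Y[1],-Y[0]]);H=np.array([.5162,.0070])
print('tcp in hinge axes',(o['position'][:2]-H)@X*1000,(o['position'][:2]-H)@Y*1000)
p,d=snap('scene',sys.argv[1])
E
python3 bl.py g.png
```

```text
10.7 [0.52867997 0.15262525 0.42033159] [ 0.78264717 -0.15547982 -0.73798372] -6.237722838888212 0.603314737787435 [ 0.07  0.28 -0.6   1.37  0.15  1.54 -0.63]
tcp in hinge axes 0.25059138156779787 146.15881893834185
```

View pics/g.png

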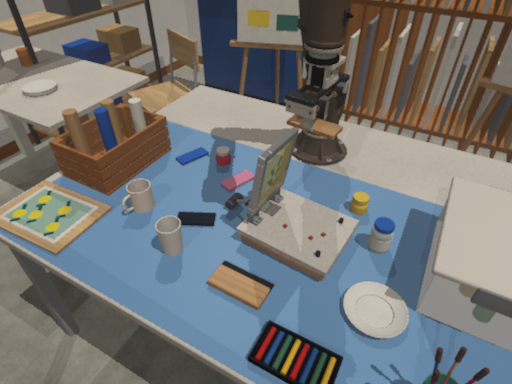

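```bash
python3 - <<'E'
from h import *
p,d=snap('scene'); P=cloud('scene',d); q=arm.observe()['position']
hsv=cv2.cvtColor(p,cv2.COLOR_RGB2HSV)
a=np.radians(84.7-.9);Y=np.array([np.cos(a),np.sin(a)]);X=np.array([Y[1],-Y[0]])
s=P[...,:2]-q[:2]; yy=s@Y*1000; xx=s@X*1000; h=(P[...,2]-q[2])*1000
m=(d>0)&(abs(xx)<45)&(abs(yy)<90)&(h>-14)&(h<11)&(hsv[...,0]>5)&(hsv[...,0]<22)&(hsv[...,1]>80)
print(m.sum(),'y',np.percentile(yy[m],[0,1,3,97,99,100]).round(1),'x',np.percentile(xx[m],[0,2,98,100]).round(1),'h',np.percentile(h[m],[2,50,98]).round(1))
print(q, cv2.minAreaRect(np.stack([xx[m],yy[m]],1).astype(np.float32)))
E
```

```text
557 y [-62.3 -60.7 -58.1  63.4  63.7  64. ] x [-28.5 -24.1  30.1  31.6] h [-2.7  6.8  8.9]
[0.52973191 0.14783687 0.42035599] ((1.4699440002441406, 0.9051780700683594), (126.20441436767578, 60.11263656616211), 89.82589721679688)
```

Call:
{"fn": "carry_out", "kwargs": {
  "steps": [0.4,-0.06,-0.07,-0.3,0.035,0.4,-0.06,-0.07,-0.6,0.035,0.4,-0.06,-0.07,-1,0.035]
}}

```text
clock: 11.1
position: [0.5248, 0.1386, 0.3208]
ee_rot: [-1.161, 1.275, -1.279]
force: [0.2, 0.5, -0.6]
width: 0.604
```

Call:
{"fn": "carry_out", "kwargs": {
  "steps": [0.4,0,0,-0.3,0,0.4,0,0,-0.6,0,0.4,0,0,-1,0,0.4,0,0,-1,0]
}}

```text
clock: 11.5
position: [0.5214, 0.137, 0.2163]
ee_rot: [-1.173, 1.281, -1.276]
force: [-0.6, 0.4, -1.0]
width: 0.606
```

```bash
python3 bl.py g2.png
```

```text
11.5 [0.52141387 0.13698339 0.21628827] [-0.61841965  0.41101431 -0.98440132] -5.315377266995859 0.6064436055776469 [ 0.09  0.38 -0.59  1.75  0.23  1.09 -0.67]
tcp in hinge axes -5.6811424857957675 129.9638042575636
```

Call:
{"fn": "carry_out", "kwargs": {
  "steps": [0.4,0,0,-0.3,0.01,0.4,0,0,-0.6,0.01,0.4,0,0,-0.85,0.01,0.4,0,0,-1,0.01,0.4,0,0,-1,0.01]
}}

```text
clock: 12.05
position: [0.5244, 0.1394, 0.121]
ee_rot: [-1.169, 1.271, -1.271]
force: [0.1, -1.0, -1.0]
width: 0.605
```

Call:
{"fn": "carry_out", "kwargs": {
  "steps": [0.4,0,0,-0.15,0,0.4,0,0,-0.3,0,0.4,0,0,-0.4,0,0.4,0,0,-0.44,0,0.4,0,0,-0.47,0,0.4,0,0,-0.47,0]
}}

```text
clock: 12.65
position: [0.5244, 0.1403, 0.0742]
ee_rot: [-1.168, 1.269, -1.27]
force: [-0.3, -0.2, -0.7]
width: 0.607
```

```bash
python3 bl.py g3.png; python3 -c "
import cv2;a=cv2.imread('pics/g3.png')[110:290,210:400];cv2.imwrite('pics/g4.png',cv2.resize(a,None,fx=3.2,fy=3.2,interpolation=2))"
```

```text
12.65 [0.52436572 0.14033192 0.07423033] [-0.27206675 -0.2357011  -0.69802411] -4.7277925147692335 0.6065462891870449 [ 0.02  0.54 -0.52  1.91  0.37  0.79 -0.79]
tcp in hinge axes -3.019841638795026 133.54759666879727
```

View pics/g4.png

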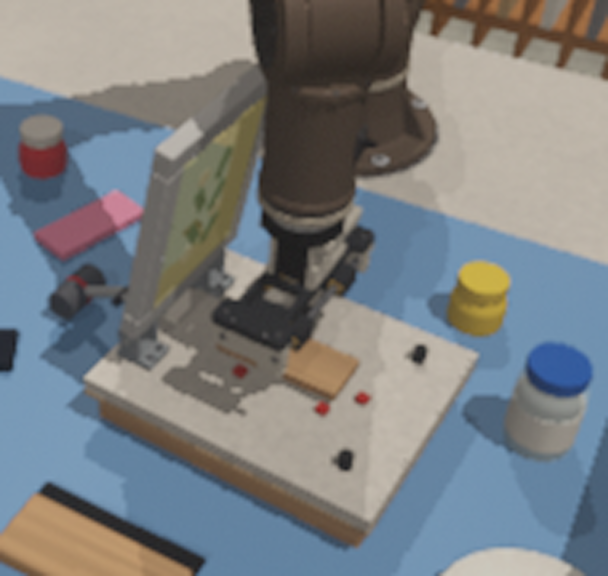

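Hovering above the bed inside the stops. Shifting 3 mm away from the side stops and touching down.

Call:
{"fn": "carry_out", "kwargs": {
  "steps": [0.4,-0.03,0,-0.02,0,0.4,-0.03,0,-0.05,0,0.4,-0.03,0,-0.07,0,0.4,-0.03,0,-0.08,0,0.4,-0.03,0,-0.08,0]
}}

```text
clock: 13.2
position: [0.5209, 0.1402, 0.0658]
ee_rot: [-1.169, 1.27, -1.27]
force: [-1.6, 0.0, 3.3]
width: 0.608
```

Call:
{"fn": "carry_out", "kwargs": {
  "steps": [0.4,0,0.02,0.01,0,0.4,0,0.04,0.01,0,0.4,0.01,0.06,0.01,0,0.4,0.01,0.08,0.01,0,0.4,0.01,0.09,0.01,0]
}}

```text
clock: 13.7
position: [0.522, 0.1497, 0.0667]
ee_rot: [-1.169, 1.269, -1.269]
force: [-0.6, -0.2, -1.4]
width: 0.606
```

Call:
{"fn": "carry_out", "kwargs": {
  "steps": [0.4,0,0.01,0,0,0.4,0,0.02,0,0]
}}

```text
clock: 13.9
position: [0.522, 0.1513, 0.0667]
ee_rot: [-1.169, 1.27, -1.27]
force: [-0.2, -0.6, -0.9]
width: 0.606
```

Call:
{"fn": "carry_out", "kwargs": {
  "steps": [0.4,0,0.005,0,0,0.4,0,0.01,0,0]
}}

```text
clock: 14.1
position: [0.522, 0.1523, 0.0667]
ee_rot: [-1.169, 1.27, -1.27]
force: [-0.1, -0.4, 0.2]
width: 0.606
```

Call:
{"fn": "carry_out", "kwargs": {
  "steps": [0.4,0,0.005,0,0,0.4,0,0.01,0,0]
}}

```text
clock: 14.3
position: [0.522, 0.1533, 0.0667]
ee_rot: [-1.169, 1.27, -1.27]
force: [-0.5, 0.3, -1.6]
width: 0.603
```

Call:
{"fn": "carry_out", "kwargs": {
  "steps": [0.4,0,0.005,0,0,0.4,0,0.01,0,0]
}}

```text
clock: 14.5
position: [0.522, 0.1539, 0.0667]
ee_rot: [-1.169, 1.27, -1.27]
force: [0.2, -1.7, -0.4]
width: 0.607
```

Call:
{"fn": "carry_out", "kwargs": {
  "steps": [0.4,0,0.005,0,0,0.4,0,0.01,0,0]
}}

```text
clock: 14.7
position: [0.5219, 0.1541, 0.0666]
ee_rot: [-1.17, 1.27, -1.271]
force: [-0.5, -6.5, 0.2]
width: 0.608
```

End stop contacted (−6.5 N at 147 mm). Now sliding +x towards the side stops.

Call:
{"fn": "carry_out", "kwargs": {
  "steps": [0.4,0.01,-0.005,0,0,0.4,0.025,-0.005,0,0,0.4,0.04,-0.005,0,0]
}}

```text
clock: 15.0
position: [0.5249, 0.1538, 0.0662]
ee_rot: [-1.172, 1.27, -1.27]
force: [-4.3, -5.0, -0.2]
width: 0.607
```

Call:
{"fn": "carry_out", "kwargs": {
  "steps": [0.4,0.005,0,0,0,0.4,0.01,0,0,0]
}}

```text
clock: 15.2
position: [0.5258, 0.1537, 0.0662]
ee_rot: [-1.172, 1.27, -1.27]
force: [-4.0, -5.1, -0.3]
width: 0.607
```

Call:
{"fn": "carry_out", "kwargs": {
  "steps": [0.4,0.005,0,0,0,0.4,0.01,0,0,0]
}}

```text
clock: 15.4
position: [0.5267, 0.1537, 0.0661]
ee_rot: [-1.173, 1.271, -1.27]
force: [-2.9, -5.4, -0.9]
width: 0.609
```

Call:
{"fn": "carry_out", "kwargs": {
  "steps": [0.4,0.005,0,0,0,0.4,0.01,0,0,0]
}}

```text
clock: 15.6
position: [0.5272, 0.1536, 0.066]
ee_rot: [-1.173, 1.271, -1.27]
force: [-6.1, -5.2, 0.8]
width: 0.606
```

Call:
{"fn": "carry_out", "kwargs": {
  "steps": [0.4,0.005,0,0,0,0.4,0.01,0,0,0]
}}

```text
clock: 15.8
position: [0.5273, 0.1536, 0.0659]
ee_rot: [-1.175, 1.272, -1.269]
force: [-9.3, -5.4, 4.8]
width: 0.605
```

Call:
{"fn": "carry_out", "kwargs": {
  "steps": [0.4,0.005,0,0,0,0.4,0.01,0,0,0]
}}

```text
clock: 16.0
position: [0.5274, 0.1536, 0.0659]
ee_rot: [-1.177, 1.272, -1.269]
force: [-13.2, -5.2, 7.6]
width: 0.604
```

Both contacts confirmed. Relaxing the push, releasing, and rising.

Call:
{"fn": "carry_out", "kwargs": {
  "steps": [0.4,-0.01,-0.003,0,0,0.61,-0.012,-0.003,0,0,0.64,-0.012,-0.003,0,0,0.68,-0.012,-0.003,0,0,0.75,-0.012,-0.003,0,0,0.75,-0.012,-0.003,0,0]
}}

```text
clock: 16.6
position: [0.5305, 0.1551, 0.0671]
ee_rot: [-1.167, 1.269, -1.269]
force: [-0.4, 0.1, 0.3]
width: 0.744
```

Call:
{"fn": "carry_out", "kwargs": {
  "steps": [0.75,0,0,0.1,0,0.75,0,0,0.3,0,0.75,0,0,0.7,0,0.75,0,0,1,0]
}}

```text
clock: 17.0
position: [0.5301, 0.1551, 0.1693]
ee_rot: [-1.168, 1.269, -1.269]
force: [0.2, 0.3, -1.0]
width: 0.749
```

Call:
{"fn": "carry_out", "kwargs": {
  "steps": [0.75,0,0.3,0.4,0,0.75,-0.2,0.6,0.8,0,0.5,-0.4,1,1,0,0,-0.6,1,1,0,0,-0.6,1,1,0]
}}

```text
clock: 17.5
position: [0.4671, 0.2573, 0.2689]
ee_rot: [-1.169, 1.265, -1.265]
force: [0.4, 0.0, -0.4]
width: 0.537
```

Call:
{"fn": "carry_out", "kwargs": {
  "steps": [0,-0.3,0.3,0.5,0,0,-0.6,0.6,0.5,0,0,-1,1,0.5,0]
}}

```text
clock: 17.8
position: [0.3777, 0.348, 0.3189]
ee_rot: [-1.163, 1.271, -1.272]
force: [0.2, 0.5, -0.8]
width: 0.277
```

```bash
cat > bb.py <<'E'
from h import *
a=np.radians(85.2);Y=np.array([np.cos(a),np.sin(a)]);X=np.array([Y[1],-Y[0]]);H=np.array([.5162,.0070])
for n in('top','scene'):
    p,d=snap(n,'i_%s.png'%n); P=cloud(n,d); hsv=cv2.cvtColor(p,cv2.COLOR_RGB2HSV); s=P[...,:2]-H; yy=s@Y*1000;xx=s@X*1000;h=P[...,2]*1000
    m=(hsv[...,0]>8)&(hsv[...,0]<20)&(hsv[...,1]>90)&(h>67)&(h<78)&(abs(xx)<80)&(yy>60)&(yy<240)
    if m.sum()>20: print(n,m.sum(),cv2.minAreaRect(np.stack([xx[m],yy[m]],1).astype(np.float32)),np.median(h[m]))
    m=((hsv[...,0]<6)|(hsv[...,0]>172))&(hsv[...,1]>110)&(h>50)&(h<80)&(abs(xx)<125)&(yy>60)&(yy<290)
    k,l,st,_=cv2.connectedComponentsWithStats(m.astype(np.uint8))
    for i in range(1,k):
        g=l==i
        if g.sum()>3: print('stop',g.sum(),xx[g].mean().round(1),yy[g].mean().round(1))
o=arm.observe();print(o['position'],o['force'],o['clock'])
p=np.load('/tmp/top.npz')['p'][150:270,140:300,::-1];q=np.load('/tmp/scene.npz')['p'][150:270,220:380,::-1]
cv2.imwrite('pics/j.png',cv2.resize(np.vstack([p,q]),None,fx=2.5,fy=2.5,interpolation=2)) 
E
python3 bb.py
```

```text
top 444 ((0.24352455139160156, 145.58934020996094), (55.857173919677734, 130.3988494873047), 0.12518030405044556) 71.45579246303991
stop 9 33.4 189.5
stop 9 33.6 100.7
stop 8 -0.8 216.7
scene 533 ((2.8359222412109375, 145.21356201171875), (126.73162841796875, 56.19430923461914), 89.99918365478516) 73.26864002480912
stop 13 35.1 100.6
stop 10 1.7 215.7
stop 10 35.6 189.8
[0.37176285 0.35225792 0.31824761] [ 0.5911026  -0.79641323 -0.30942429] 17.9
```

View pics/j.png

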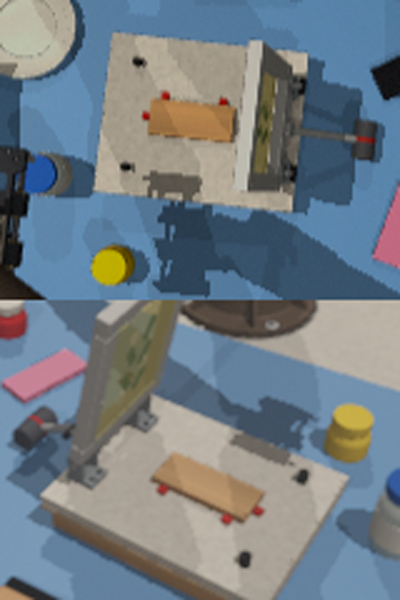

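The blank is snug: end edge at 210.8 mm against the stop face at 210.7, and side edge at 28.2 against 27.5, aligned within 0.2°. In the picture it touches all three stops. Next, going over to the rear of the front rail.

Call:
{"fn": "carry_out", "kwargs": {
  "steps": [0,0.2,0,0.4,0,0,0.2,0,0.8,0,0,0.2,0,1,0,0,0.2,-0.3,1,0]
}}

```text
clock: 18.3
position: [0.3974, 0.32, 0.4194]
ee_rot: [-1.166, 1.268, -1.264]
force: [0.6, 0.0, -1.0]
width: 0.003
```

Call:
{"fn": "carry_out", "kwargs": {
  "steps": [0,0.2,-0.33,0.1,0,0,0.4,-0.66,0.2,0,0,0.5,-1,0.2,0]
}}

```text
clock: 18.6
position: [0.4491, 0.2149, 0.4377]
ee_rot: [-1.167, 1.27, -1.271]
force: [0.6, 0.1, -0.2]
width: 0.005
```

Call:
{"fn": "carry_out", "kwargs": {
  "steps": [0,0.2,-0.33,0,0,0,0.4,-0.66,0,0,0,0.5,-1,0,0]
}}

```text
clock: 18.9
position: [0.4985, 0.1143, 0.4364]
ee_rot: [-1.169, 1.271, -1.271]
force: [1.0, 0.7, -1.1]
width: 0.005
```

Call:
{"fn": "carry_out", "kwargs": {
  "steps": [0,0.1,-0.33,0,0,0,0.2,-0.66,0,0,0,0.25,-1,0,0,0,0.25,-1,0,0,0,0.25,-1,0,0]
}}

```text
clock: 19.4
position: [0.5222, 0.0157, 0.4365]
ee_rot: [-1.168, 1.272, -1.271]
force: [-0.9, 0.6, 0.0]
width: 0.005
```

```bash
cat > cl.py <<'E'
from h import *
from scipy.spatial.transform import Rotation as R
o=arm.observe(); M=R.from_rotvec(o['ee_rot']).as_matrix()
a=np.radians(85.2);Y=np.array([np.cos(a),np.sin(a)]);X=np.array([Y[1],-Y[0]]);H=np.array([.5162,.0070])
print(o['clock'],o['position'],o['force'],np.degrees(np.arctan2(M[1,2],M[0,2])),o['width'],'hinge xy',(o['position'][:2]-H)@X*1000,(o['position'][:2]-H)@Y*1000)
for q in np.arange(1.4,-.01,-.1):
    r=.240+.006*(1.4-q)/1.4; y=r*np.cos(q)-.006*np.sin(q)-.0095; z=.09+r*np.sin(q)+.006*np.cos(q); print(q.round(2),(H+y*Y).round(4),z.round(4))
E
python3 cl.py
```

```text
19.4 [0.52219021 0.01571359 0.43650377] [-0.85524596  0.60620905  0.0019264 ] -4.875654519339273 0.004532285327493895 hinge xy 5.240069558463886 9.184280568573566
1.4 [0.5183 0.0323] 0.3275
1.3 [0.5203 0.0559] 0.3233
1.2 [0.5222 0.0789] 0.3167
1.1 [0.5241 0.1013] 0.3078
1.0 [0.5259 0.1226] 0.2966
0.9 [0.5276 0.1428] 0.2834
0.8 [0.5292 0.1617] 0.2682
0.7 [0.5306 0.1789] 0.2511
0.6 [0.5319 0.1944] 0.2324
0.5 [0.5331 0.2079] 0.2122
0.4 [0.534  0.2194] 0.1907
0.3 [0.5348 0.2287] 0.1681
0.2 [0.5354 0.2358] 0.1446
0.1 [0.5358 0.2404] 0.1205
-0.0 [0.536  0.2427] 0.096
```

Call:
{"fn": "carry_out", "kwargs": {
  "steps": [0,-0.04,-0.12,-0.1,0,0,-0.04,-0.12,-0.4,0,0,-0.04,-0.12,-0.7,0,0,-0.04,-0.12,-0.9,0,0,-0.04,-0.12,-1,0,0,-0.04,-0.12,-1,0]
}}

```text
clock: 20.0
position: [0.5175, 0.0058, 0.3358]
ee_rot: [-1.171, 1.27, -1.268]
force: [-0.7, -0.2, 0.1]
width: 0.004
```

```bash
python3 cl.py | head -1; python3 -c "
from h import *
p,d=snap('scene');cv2.imwrite('pics/k.png',cv2.resize(p[60:240,200:380,::-1],None,fx=3.2,fy=3.2,interpolation=2))"
```

```text
20.0 [0.517493   0.00584125 0.33581909] [-0.70079442 -0.16050799  0.05698641] -4.642709635848056 0.0038097889959129946 hinge xy 1.3854236790479417 -1.0464906871605881
```

View pics/k.png

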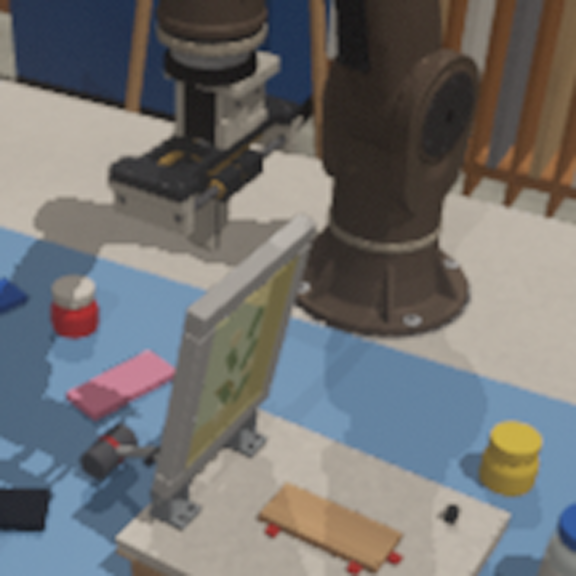

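Fingertips are behind the rail (tips at about (210,240) in the crop), with the screen still open. Pushing it over along the arc.

Call:
{"fn": "carry_out", "kwargs": {
  "steps": [0,0,0.1,-0.1,0,0,0,0.18,-0.1,0,0,0,0.26,-0.1,0,0,0.01,0.34,-0.11,0,0,0.01,0.42,-0.12,0,0,0.02,0.5,-0.13,0,0,0.02,0.58,-0.14,0,0,0.03,0.66,-0.17,0,0,0.03,0.74,-0.19,0,0,0.04,0.82,-0.23,0,0,0.05,0.9,-0.26,0,0,0.05,0.97,-0.29,0]
}}

```text
clock: 21.25
position: [0.5233, 0.1031, 0.3074]
ee_rot: [-1.169, 1.269, -1.269]
force: [1.2, -4.4, 0.9]
width: 0.006
```

```bash
python3 cl.py | head -1; python3 -c "
from h import *
p,d=snap('scene');cv2.imwrite('pics/l.png',cv2.resize(p[60:240,200:380,::-1],None,fx=3.2,fy=3.2,interpolation=2))"
```

```text
21.25 [0.52330315 0.10306187 0.30739069] [ 1.20197165 -4.37387434  0.89077154] -4.702145385962056 0.005678500214113955 hinge xy -0.9600120422247772 96.31934011885518
```

View pics/l.png

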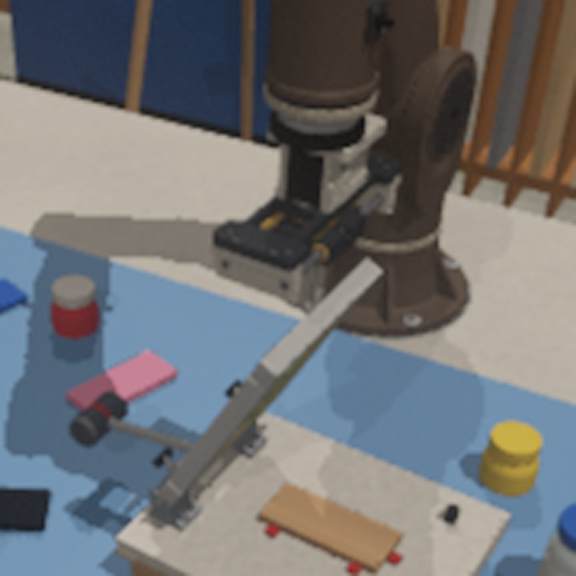

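The screen is following the finger at the rail with about 4 N, now near q ≈ 1.1. Continuing.

Call:
{"fn": "carry_out", "kwargs": {
  "steps": [0,0.01,0.1,-0.055,0,0,0.02,0.2,-0.11,0,0,0.03,0.31,-0.18,0,0,0.04,0.41,-0.24,0,0,0.05,0.5,-0.32,0,0,0.06,0.6,-0.39,0,0,0.065,0.68,-0.47,0,0,0.07,0.77,-0.56,0,0,0.075,0.85,-0.65,0,0,0.08,0.92,-0.75,0]
}}

```text
clock: 22.3
position: [0.5314, 0.195, 0.232]
ee_rot: [-1.168, 1.269, -1.27]
force: [-0.2, -2.4, 2.3]
width: 0.005
```

Call:
{"fn": "carry_out", "kwargs": {
  "steps": [0,0.005,0.07,-0.1,0,0,0.01,0.13,-0.2,0,0,0.02,0.19,-0.31,0,0,0.02,0.25,-0.42,0,0,0.03,0.3,-0.53,0,0,0.03,0.34,-0.64,0,0,0.03,0.38,-0.76,0,0,0.03,0.41,-0.88,0]
}}

```text
clock: 23.1
position: [0.5344, 0.2357, 0.1437]
ee_rot: [-1.168, 1.269, -1.27]
force: [0.3, -1.3, 1.5]
width: 0.003
```

```bash
python3 cl.py | head -1; python3 -c "
from h import *
p,d=snap('scene');cv2.imwrite('pics/m.png',cv2.resize(p[110:290,210:390,::-1],None,fx=3.2,fy=3.2,interpolation=2))"
```

```text
23.1 [0.53435473 0.23570232 0.14373766] [ 0.33126437 -1.2826576   1.50131106] -4.71900281708573 0.0027732128062497655 hinge xy -1.0462559042206734 229.41937423064337
```

View pics/m.png

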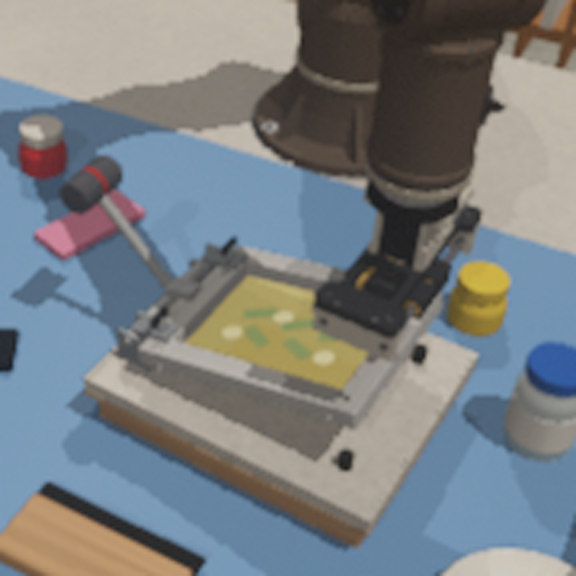

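Call:
{"fn": "carry_out", "kwargs": {
  "steps": [0,0,0.02,-0.06,0,0,0,0.04,-0.12,0,0,0,0.05,-0.18,0,0,0.005,0.06,-0.24,0,0,0.005,0.07,-0.29,0,0,0.005,0.08,-0.34,0,0,0.005,0.08,-0.38,0,0,0.005,0.08,-0.42,0,0,0.005,0.08,-0.45,0]
}}

```text
clock: 24.05
position: [0.5348, 0.2438, 0.0995]
ee_rot: [-1.168, 1.27, -1.269]
force: [-0.3, 1.2, 1.4]
width: 0.005
```

Call:
{"fn": "carry_out", "kwargs": {
  "steps": [0,0,0,-0.01,0,0,0,0,-0.02,0,0,0,0,-0.025,0]
}}

```text
clock: 24.35
position: [0.5346, 0.2434, 0.0972]
ee_rot: [-1.169, 1.269, -1.269]
force: [0.3, 1.3, 2.0]
width: 0.005
```

Call:
{"fn": "carry_out", "kwargs": {
  "steps": [0,0,0,-0.005,0,0,0,0,-0.01,0]
}}

```text
clock: 24.55
position: [0.5346, 0.2433, 0.0963]
ee_rot: [-1.169, 1.27, -1.27]
force: [-1.8, -0.5, 9.5]
width: 0.005
```

Call:
{"fn": "carry_out", "kwargs": {
  "steps": [0,0,0,-0.005,0,0,0,0,-0.008,0,0,0,0,-0.008,0]
}}

```text
clock: 24.85
position: [0.5346, 0.2433, 0.0963]
ee_rot: [-1.169, 1.269, -1.27]
force: [-2.8, -0.4, 11.5]
width: 0.007
```

Call:
{"fn": "carry_out", "kwargs": {
  "steps": [0,0,0,0.02,0,0,0,0,0.15,0,0,0,0,0.5,0,0,0,0,1,0,0,0,0,1,0]
}}

```text
clock: 25.35
position: [0.5373, 0.2454, 0.2024]
ee_rot: [-1.159, 1.265, -1.27]
force: [0.0, 0.4, -0.0]
width: 0.005
```

Call:
{"fn": "carry_out", "kwargs": {
  "steps": [0,-0.3,0.3,0.5,0,0,-0.6,0.6,1,0,0,-0.9,0.9,1,0,0,-0.9,0.9,1,0]
}}

```text
clock: 25.75
position: [0.441, 0.3378, 0.2989]
ee_rot: [-1.167, 1.266, -1.263]
force: [-0.1, 1.3, 0.1]
width: 0.004
```

Call:
{"fn": "carry_out", "kwargs": {
  "steps": [0,-0.3,0.3,0.2,0,0,-0.6,0.6,0.2,0,0,-0.8,0.6,0.2,0,0,-0.8,0.6,0.2,0]
}}

```text
clock: 26.15
position: [0.3611, 0.3944, 0.3159]
ee_rot: [-1.172, 1.266, -1.265]
force: [0.4, -0.3, -1.1]
width: 0.004
```

```bash
python3 - <<'E'
from h import *
a=np.radians(85.2);Y=np.array([np.cos(a),np.sin(a)]);X=np.array([Y[1],-Y[0]]);H=np.array([.5162,.0070])
for n in('top','scene'):
    p,d=snap(n,'n_%s.png'%n);P=cloud(n,d).reshape(-1,3);s=P[:,:2]-H;yy=s@Y*1000;xx=s@X*1000;h=P[:,2]*1000
    r=[]
    for y0 in range(55,250,10):
        m=(abs(yy-y0)<5)&(abs(abs(xx)-82)<6)&(h>85)&(h<125)
        if m.sum()>3:r.append((y0,np.median(h[m])))
    r=np.array(r);print(n,np.polyfit(r[:,0],r[:,1],1),r[-1])
    m=(h>150)&(h<240)&(abs(xx)>9)&(abs(xx)<30)&(yy<-50)&(yy>-120);print('cw',m.sum(),np.percentile(h[m],97) if m.any() else 0,yy[m].min() if m.any() else 0,yy[m].max() if m.any() else 0)
print(arm.observe()['position'],arm.observe()['force'],arm.observe()['clock'])
E
```

```text
top [-5.31511691e-03  9.61910375e+01] [245.          94.04134781]
cw 126 224.81694641424306 -96.79014037290544 -61.548274430131215
scene [-1.87012414e-03  9.78574285e+01] [245.          96.61305253]
cw 121 225.52219794093978 -95.61145206492975 -60.354725840725564
[0.36488258 0.39269594 0.31545205] [ 0.10051961 -0.94340626 -0.06046112] 26.25
```

```bash
python3 -c "
from cell import arm; print(arm.sign_off())"
```

```text
the job is handed in; nothing more can be done
None
```

The job is done and handed in at about 26 s: the blank is snug on the bed, the screen is closed over it, and the arm is clear of everything.

- **Opening:** I pressed the counterweight down to its stop. The force there spiked to 78 N, higher than I wanted but below the 120 N wrist limit. Afterwards the screen measured about 1.4 rad.
- **Blank:** I carried it over the screen, slid it against the end stop (about 6 N) and the side stops (about 13 N), and released it. From the top camera its edges matched the stop faces within about 1 mm, and it was square to the press within 0.2°. The scene camera read 2–3 mm further in x for both blank and stops, which fits the calibration error.
- **Closing:** I pushed the front rail down with 1–5 N, rising to 11.5 N at the closed position. With the arm clear, the frame measured level within 0.005 rad at about 96 mm, and the counterweight was back at its closed height.

**Not checked:** my 12-picture limit ran out, so I did not view the final picture. The closed state rests on depth measurements alone. I did not re-measure the other things on the table or the blank under the closed screen. Apart from the stop contacts, no unexpected forces showed up.

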